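# Seat a spacer in the slot that takes it and hold the cover tile pressed on

### The arm

A 7-joint arm with a two-finger parallel gripper is mounted at the origin on a cart in front of the work surface, level with it; the furniture and walls round the work are solid. World frame = base frame: x ahead of the robot, y to its left, z up, the work surface at z = 0. Lengths are in m, angles in rad, forces in N, time in s.
With the tool pointing down it reaches from about 0.425 to 0.95 m from the base axis. Payload 4.7 kg.
Tool frame: the origin (TCP) lies between the finger pads; the fingertips stand 25 mm ahead of it and the grasp point (between the pads) lies 6 mm ahead of it; z points along the fingers, y is the line along which they close (so a half turn about z gives the same grasp; the last joint's range is limited). The gripper opens to 85 mm and grips with 20 to 120 N. Pads are 22 mm wide; open, the fingers measure 114 mm over their backs; the gripper's body (76 mm by 85 mm) begins 54 mm behind the grasp point. The pads swing forward as they close: fully open they stand 13 mm farther back than shut.
Start: joints at [1.283, 0.469, -0.049, 1.532, 0.024, 1.141, -0.082], TCP at [0.173, -0.653, 0.256] pointing down, gripper open.
Joint ranges: [-2.59, 2.59], [-0.33, 1.99], [-1.39, 1.29], [0.1, 2.45], [-1.04, 4.18], [0.21, 1.99], [-2.66, 2.66]. Speed limits (rad/s): [2.57, 2.57, 3.14, 3.14, 3.14, 3.14, 3.14].

### API

Orientations are given as a 3x3 rotation matrix whose columns are the frame's x, y, z axes.
In Python, from rig import * gives the robot as it stands. Calls block until the motion is done:
- movep(position, orientation): joint-space move of the TCP to a pose.
- move_l(position, attitude=None, feed=0.15, until_force=None): straight line of the TCP; attitude=None keeps the orientation; feed is the mean speed in m/s. With until_force (N) it stops when the force on the tool has changed by that much, and returns True; else False.
- move_joints(angles): joint-space move.
- command_gripper(opening, newtons=None): finger opening in m; newtons is the grip in N (None keeps the last); returns when the fingers have stopped.
- sleep(seconds).
- inverse_kinematics(position, orientation): joint angles nearest the present ones, or None.
- sense(): the state.
- camera(name): name is "scene" or "top" or "wrist"; returns (picture, depth): 400x640x3 uint8, red, green, blue; 400x640 float32, m along the optical axis (not along the pixel's ray), 0 where there is no reading.
- camera_params(name): a dict with "K" (3x3 intrinsics, pixels), "position" and "rotation" of the camera in the world; the wrist camera has in their place "tool_from_camera" (4x4, takes a point from camera to tool coordinates, whose origin is the TCP and whose axes are the flange's). Camera axes: x right, y down, z forward; pixel columns grow to the right and rows downward; lengths in m; the calibration is good to about 2 mm. A picture is of the moment at which its call begins: read the wrist's pose just before it. camera_params takes no time and is no camera call.
A pose or a line that the arm cannot do raises Unreachable and nothing moves.
- finish_job(): hands the job in; it is judged then, once.
The state is a dict: "time_s": time; "joint_pos": joint angles; "qd": joint speeds; "joint_efforts": joint torques, N m; "position": TCP position; "tcp_rot": TCP orientation; "wrist_force": force on the tool from outside, world axes, zero at the start; "ft_torque": the same for the moment, N m; "finger_gap": finger opening in m; "gripper_force": force on a finger pad.
Only numpy, scipy, OpenCV 4.12 (cv2) and the standard library are available. Lean on these libraries where they do the work, as an engineer would, in place of code of your own. Each camera call takes 0.05 s, during which the arm holds its last target. There are 200 camera calls.

### The job

Slide the long square spacer block lengthwise along the bench into the one slot of the jig that is wide enough for it, without forcing it into the narrower ones, and then set the plywood tile, lying flat on the bench, centred over the mouth of that slot and press it flush against the block's front face, with the spacer fully inside behind it. Finish while still holding the tile pressed there with a steady push of about 10 newtons, as if glue were setting; do not let go, and leave the tape measure and the spring clamp where they are.

Things in the scene. Friction and masses are not known exactly. Their poses are not given: they have to be found in the camera images.
- block_wide: Fixed wooden block, 70 mm wide (y), 113 long (x), 22 high, with a straight slot 34 mm wide and 98 deep along x, open above and at the front, 15 mm wall at the back, floor = bench top. Origin: middle of the slot mouth in the front face, at bench height; x points into the slot away from the robot, y left, z up. The three blocks stand side by side in any order, 74 mm apart, faces in one plane.
- block_mid: Fixed wooden block, 70 mm wide (y), 113 long (x), 22 high, with a straight slot 24 mm wide and 98 deep along x, open above and at the front, 15 mm wall at the back, floor = bench top. Origin: middle of the slot mouth in the front face, at bench height; x points into the slot away from the robot, y left, z up. Too narrow for the spacer.
- block_narrow: Fixed wooden block, 70 mm wide (y), 113 long (x), 22 high, with a straight slot 18 mm wide and 98 deep along x, open above and at the front, 15 mm wall at the back, floor = bench top. Origin: middle of the slot mouth in the front face, at bench height; x points into the slot away from the robot, y left, z up. Too narrow for the spacer.
- spacer: Spacer: dark, paint-flecked wooden bar 28 x 95 x 28 mm, 42 g, lying loose on the bench in front of the blocks. Origin: centre of its underside; y runs along its 95 mm length, z up. 3 mm shorter than the slots are deep. It slides freely; the tile may push it the last part of the way in.
- spacer_mid (a point): The centre of the spacer bar (14 mm above its underside).
- tile: Tile: loose square of pale plywood, 50 x 50 x 18 mm, 25 g, lying flat on the bench to the right of the blocks. Origin: centre of its underside; x and y are parallel to its edges, z up.
- tile_mid (a point): The centre of the tile (9 mm above its underside). When the tile is flush on the block this point is 25 mm in front of the block's face.
- tape_measure: Bystander: black tape measure 36 x 72 x 62 mm, loose. Origin: centre of its underside.
- spring_clamp: Bystander: orange spring clamp lying flat, 67 x 117 x 22 mm, loose. Origin: centre of its underside.
Not all that is in view belongs to the job. What is shaped like the block_wide but black is not meant.

How it is judged:
By the outcome, as a careful person would: the job done as asked, in the order asked, and still so for the second after the job is handed in, while the arm keeps its last pose, push and grip.
It also fails if it takes over 72 s, if anything falls off the work surface, if the arm or the gripper's body presses on something with over 40 N, if the wrist force passes 120 N, or if a joint passes its speed limit or range.

## Working session

There is one attempt and no reset: what is moved stays moved. The work goes in short steps, each a Python script; the robot and the scene stay as the last script left them, time stands still between calls to the robot, and variables do not carry over. Pictures are saved under pics/ and viewed, at most 10 in all, crops included, and the job is handed in when it is done.

```bash
mkdir -p pics; ls
python3 - <<'E'
from rig import *
import cv2,numpy as np
for n in ("scene","top"):
    p,d=camera(n); cv2.imwrite(f"pics/{n}0.png",p[...,::-1]); np.savez(f"pics/{n}0.npz",p=p,d=d)
    c=camera_params(n); print(n,c)
s=sense(); print(s)
E
```

```text
pics
scene {'K': array([[426.97669926,   0.        , 316.22073096],
       [  0.        , 426.97669926, 206.32709531],
       [  0.        ,   0.        ,   1.        ]]), 'position': array([0.12905053, 0.39354438, 0.7470457 ]), 'rotation': array([[-0.85837003, -0.35091841,  0.37424211],
       [-0.51297214,  0.57600882, -0.63645379],
       [ 0.0077766 , -0.73828864, -0.67444007]])}
top {'K': array([[385.41534426,   0.        , 313.38527582],
       [  0.        , 385.41534426, 203.40404803],
       [  0.        ,   0.        ,   1.        ]]), 'position': array([ 0.41839996, -0.25057558,  1.01738322]), 'rotation': array([[ 0.02264822, -0.99615418,  0.08463985],
       [-0.99961015, -0.02394662, -0.01435648],
       [ 0.01632811, -0.0842817 , -0.99630818]])}
{'time_s': 0.1, 'joint_pos': array([ 1.28308002,  0.46940399, -0.04860188,  1.53357339,  0.02405812,
        1.14099866, -0.08233253]), 'qd': array([ 0.00033512, -0.00093955, -0.00061379, -0.00094324, -0.00058342,
       -0.00084404,  0.00049424]), 'joint_efforts': array([ 4.70045015e-04, -5.11513638e+01, -4.73155919e-02, -2.38391322e+01,
        1.06569726e-02,  4.41670592e-03,  1.76686927e-05]), 'position': array([ 0.17266326, -0.65204578,  0.25533766]), 'tcp_rot': array([[ 9.66697397e-01,  2.55921689e-01, -4.81256485e-04],
       [ 2.55922140e-01, -9.66695841e-01,  1.73457778e-03],
       [-2.13125672e-05, -1.79997602e-03, -9.99998380e-01]]), 'wrist_force': array([ 0.08352451,  0.25818754, -0.00642268]), 'ft_torque': array([-0.00848289,  0.00526507, -0.01543321]), 'gripper_force': 0.0, 'finger_gap': 0.08514176295754222}
```

View pics/top0.png

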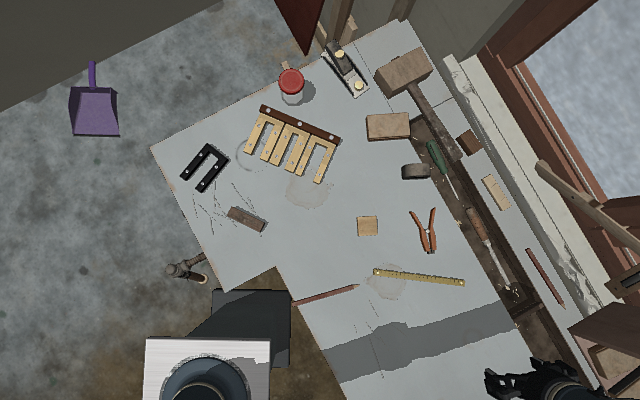

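View pics/scene0.png

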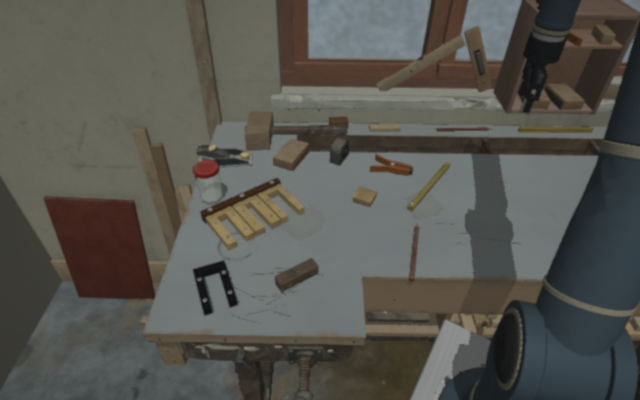

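The top view shows the jig around (295,145), spacer (247,219), tile (367,226), black decoy (205,168), tape (415,171) and clamp (427,232). I'll enlarge it.

```bash
cat > h.py <<'E'
from rig import *
import cv2,numpy as np
def px2w(n,uv,z):
    c=camera_params(n);uv=np.atleast_2d(uv).astype(float)
    r=np.c_[uv,np.ones(len(uv))]@np.linalg.inv(c["K"]).T@np.array(c["rotation"]).T
    p=np.array(c["position"]);return p+r*((z-p[2])/r[:,2])[:,None]
E
python3 - <<'E'
from h import *
p=np.load("pics/top0.npz")["p"]
def crop(x0,x1,y0,y1,k): return cv2.resize(p[y0:y1,x0:x1],None,fx=k,fy=k,interpolation=cv2.INTER_CUBIC)
a=crop(220,350,95,190,6); cv2.imwrite("pics/c1.png",a[...,::-1])
b=np.hstack([crop(220,275,195,245,7),crop(345,395,205,245+10,7)]); cv2.imwrite("pics/c2.png",b[...,::-1]); print(a.shape,b.shape)
E
```

```text
(570, 780, 3) (350, 735, 3)
```

View pics/c1.png

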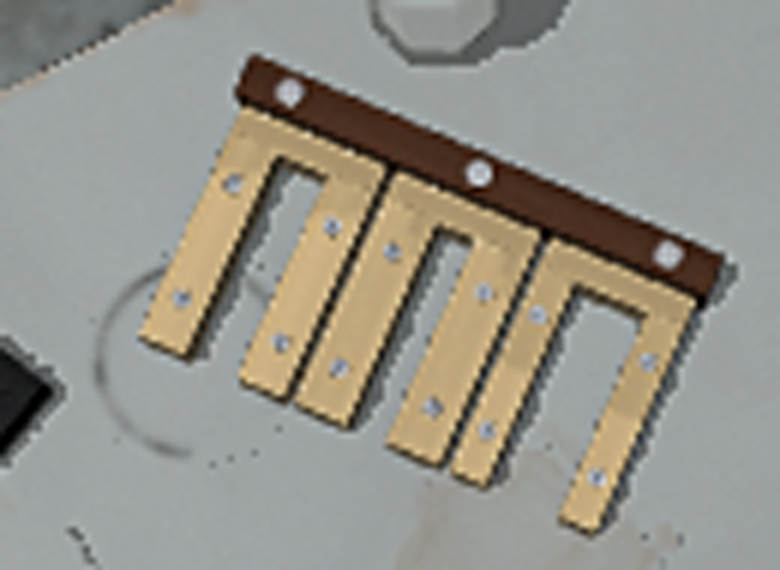

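View pics/c2.png

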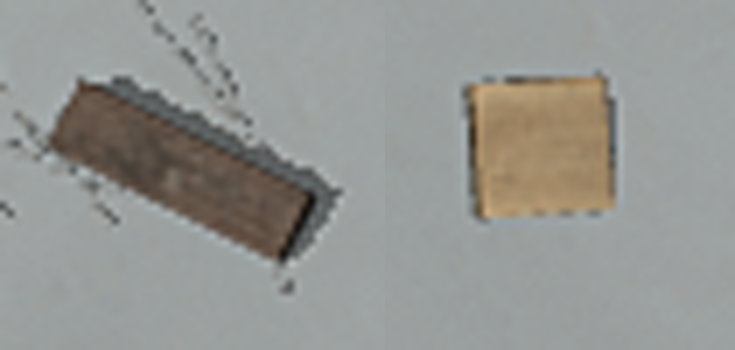

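Crop 1: three slots; the right-hand one (mouth between about (492,486) and (560,520) in the crop) is widest. Crop 2: spacer corners and tile corners are clear.

Run:
```python
from h import *
def W(pts,k,o,z): return px2w("top",(np.array(pts)+.5)/k-.5+np.array(o),z)[:,:2]
F=W([(140,340),(190,356),(240,380),(288,400),(297,405),(350,427),(388,446),(440,466),(450,474),(488,487),(560,520),(600,532)],6,(220,95),.022)
B=W([(240,105),(385,165),(395,170),(540,233),(550,238),(698,300)],6,(220,95),.022)
print(F.round(4));print(B.round(4))
I=W([(280,160),(325,180),(435,230),(472,243),(575,287),(642,318)],6,(220,95),.022);print("slot back",I.round(4))
for P in(F,B):
    d=P-P.mean(0);v=np.linalg.svd(d)[2][0];print("dir deg",np.degrees(np.arctan2(v[1],v[0])),"centre",P.mean(0),"span",np.ptp(d@v))
S=W([(82,83),(313,195),(280,261),(50,145)],7,(220,195),.028);print("sp",S.round(4),S.mean(0),np.linalg.norm(S-np.roll(S,-1,0),axis=1))
d=S[1]-S[0]+S[2]-S[3];print(np.degrees(np.arctan2(d[1],d[0])))
T=W([(474-385,87),(605-385,78),(612-385,208),(482-385,215)],7,(345,205),.018);print("tile",T.round(4),T.mean(0),np.linalg.norm(T-np.roll(T,-1,0),axis=1))
d=T[1]-T[0]+T[2]-T[3];print(np.degrees(np.arctan2(d[1],d[0])))
D=np.load("pics/top0.npz")["d"];c=camera_params("top")
for u,v in[(247,219),(367,226),(270,150),(300,220),(327,182)]:
    z=D[v,u];q=np.array(c["position"])+np.array(c["rotation"])@(z*np.linalg.inv(c["K"])@[u,v,1]);print(u,v,q.round(4))
```

```text
[[ 0.6353 -0.0776]
 [ 0.6288 -0.0996]
 [ 0.6188 -0.1217]
 [ 0.6105 -0.1428]
 [ 0.6084 -0.1468]
 [ 0.5993 -0.1701]
 [ 0.5914 -0.1869]
 [ 0.5832 -0.2097]
 [ 0.5798 -0.2141]
 [ 0.5745 -0.2308]
 [ 0.5608 -0.2624]
 [ 0.556  -0.2799]]
[[ 0.7413 -0.1175]
 [ 0.7161 -0.1819]
 [ 0.714  -0.1864]
 [ 0.6876 -0.2507]
 [ 0.6854 -0.2552]
 [ 0.6595 -0.3206]]
slot back [[ 0.7171 -0.1358]
 [ 0.7087 -0.1558]
 [ 0.6876 -0.2047]
 [ 0.6823 -0.221 ]
 [ 0.6639 -0.2666]
 [ 0.6509 -0.2962]]
dir deg -112.03043235726017 centre [ 0.59558115 -0.17853786] span 0.21722815795772155
dir deg -112.06280713285732 centre [ 0.70067136 -0.21872005] span 0.21900773855660338
sp [[ 0.4896 -0.0544]
 [ 0.4506 -0.1402]
 [ 0.4262 -0.129 ]
 [ 0.4666 -0.0436]] [ 0.45824168 -0.09182108] [0.09431866 0.02679937 0.09444977 0.02539097]
-114.88314251449404
tile [[ 0.4706 -0.3799]
 [ 0.4751 -0.4286]
 [ 0.427  -0.4317]
 [ 0.4233 -0.3835]] [ 0.44897062 -0.40591526] [0.04895096 0.04821719 0.04833097 0.0474421 ]
-85.1824680823402
247 219 [ 0.4584 -0.0956  0.0267]
367 226 [ 0.4478 -0.4052  0.0194]
270 150 [ 0.64   -0.1484  0.0244]
300 220 [ 0.4601 -0.2309 -0.0023]
327 182 [ 0.5633 -0.3003 -0.0028]
```

```bash
cat >> h.py <<'E'
def R(yaw): # tool down, tool y (closing line) at yaw degrees
    a=np.radians(yaw);y=np.array([np.cos(a),np.sin(a),0]);z=np.array([0,0,-1.]);return np.c_[np.cross(y,z),y,z]
JA=-22.0
U=np.array([np.cos(np.radians(JA)),np.sin(np.radians(JA)),0]);L=np.array([-U[1],U[0],0])
M=np.array([.5678,-.2468,0])
def at(x,y,z): return M+U*x+L*y+np.array([0,0,z])
def shot(n,name,box=None,k=1):
    p,d=camera(n)
    if box: x0,x1,y0,y1=box;p=p[y0:y1,x0:x1]
    cv2.imwrite(f"pics/{name}.png",cv2.resize(p,None,fx=k,fy=k,interpolation=cv2.INTER_CUBIC)[...,::-1])
def st():
    s=sense();print("t",round(s["time_s"],2),"p",s["position"].round(4),"F",s["wrist_force"].round(2),"gap",round(s["finger_gap"],4),"gf",s["gripper_force"]);return s
E
python3 - <<'E'
from h import *
g=np.array([.4582,-.0925,0])+.027*np.array([np.cos(np.radians(-114.9)),np.sin(np.radians(-114.9)),0])
for s in(0,180):
  for n,p,y in(("sp",g+[0,0,.03],-24.9),("stage",at(-.0895,0,.03),-112),("ins",at(-.0195,0,.03),-112),("tile",np.array([.449,-.406,.028]),-85.2),("tpress",at(-.025,0,.028),-112)):
    q=inverse_kinematics(p,R(y+s));print(s,n,p.round(3),None if q is None else np.round(q,2))
E
```

```text
0 sp [ 0.447 -0.117  0.03 ] [ 0.49  0.51 -0.4   2.19  0.4   0.51 -0.65]
0 stage [ 0.485 -0.213  0.03 ] [ 0.41  0.55 -0.1   2.05  0.1   0.55 -1.71]
0 ins [ 0.55  -0.239  0.03 ] [ 0.4   0.62 -0.08  1.89  0.08  0.64 -1.68]
0 tile [ 0.449 -0.406  0.028] [ 0.73  0.63 -0.09  1.87  0.09  0.64 -0.9 ]
0 tpress [ 0.545 -0.237  0.028] [ 0.4   0.62 -0.08  1.9   0.08  0.62 -1.68]
180 sp [ 0.447 -0.117  0.03 ] [ 1.04  0.85 -1.19  2.16  1.06  0.92  1.91]
180 stage [ 0.485 -0.213  0.03 ] [ 0.77  0.62 -0.57  2.03  0.55  0.65  1.03]
180 ins [ 0.55  -0.239  0.03 ] [ 0.77  0.71 -0.6   1.86  0.57  0.75  1.04]
180 tile [ 0.449 -0.406  0.028] [ 1.13  0.73 -0.65  1.85  0.62  0.77  1.8 ]
180 tpress [ 0.545 -0.237  0.028] [ 0.77  0.7  -0.6   1.88  0.57  0.74  1.04]
```

Run:
```python
from h import *
g=np.array([.4582,-.0925,0])+.027*np.array([np.cos(np.radians(-114.9)),np.sin(np.radians(-114.9)),0])
movep(g+[0,0,.10],R(-24.9));st()
print(move_l(g+[0,0,.030],feed=.1,until_force=8));st()
command_gripper(0.02,30);s=st()
z0=s["position"][2]
move_l(g+[0,0,.045],feed=.1);st()
a=at(-.0895,0,.045)
movep(a,R(-112));st()
print(move_l(at(-.0895,0,z0+.0005),feed=.05,until_force=5));st()
shot("top","stage",(220,350,95,225),4.5);shot("wrist","wstage")
```

```text
t 2.33 p [ 0.4471 -0.1182  0.1001] F [ 0.35 -0.49 -0.03] gap 0.0859 gf 0.0
False
t 3.17 p [ 0.4472 -0.117   0.0303] F [ 0.72 -0.28 -0.15] gap 0.0857 gf 0.0
t 3.74 p [ 0.4471 -0.1171  0.0304] F [-0.28  0.23  3.89] gap 0.0273 gf 30.590897798538208
t 4.04 p [ 0.4471 -0.1171  0.0453] F [-0.4   0.55 -1.19] gap 0.0278 gf 29.968079924583435
t 4.99 p [ 0.4843 -0.2125  0.0445] F [ 0.14  0.26 -0.36] gap 0.0275 gf 29.964247047901154
True
t 5.33 p [ 0.4846 -0.2128  0.0303] F [-0.6  -0.26  3.81] gap 0.0279 gf 30.80921709537506
```

View pics/stage.png

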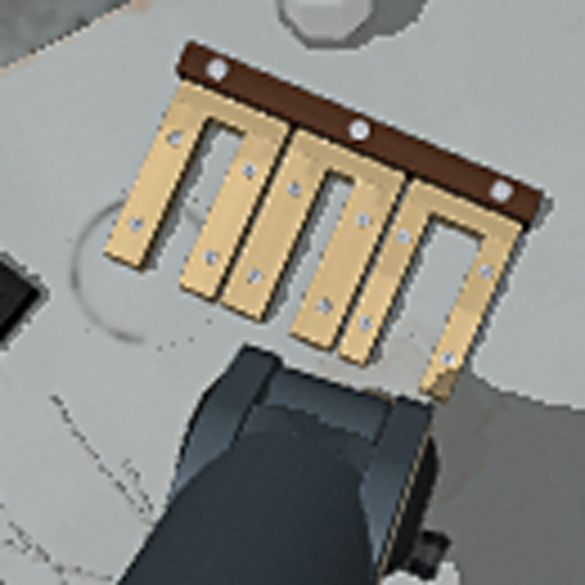

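View pics/wstage.png

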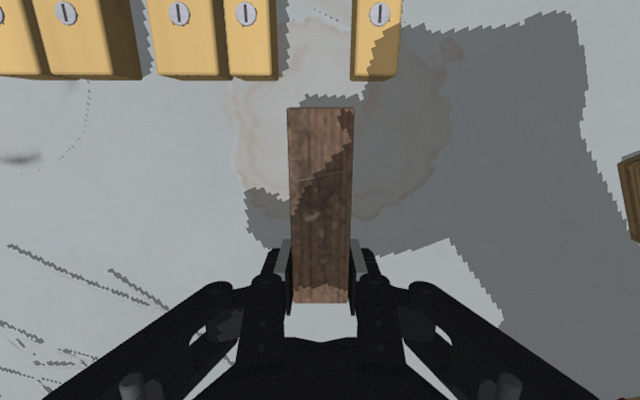

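The wrist view shows the bar straight (front edge cols 287–355, row 108), and the wide mouth at about cols 277–351; the slot appears a few mm to the left. I'll enlarge it for accuracy.

Run:
```python
from h import *
p=cv2.imread("pics/wstage.png");cv2.imwrite("pics/wz.png",cv2.resize(p[0:130,220:410],None,fx=4,fy=4,interpolation=cv2.INTER_CUBIC))
c=camera_params("wrist");print(c["K"],c["tool_from_camera"])
```

```text
[[279.56414189   0.         320.13239349]
 [  0.         279.56414189 200.11103749]
 [  0.           0.           1.        ]] [[-8.59074459e-04 -9.54987151e-01 -2.96645924e-01  7.65692226e-02]
 [ 9.99999402e-01 -6.19577466e-04 -9.01362211e-04 -5.51608836e-04]
 [ 6.76994200e-04 -2.96646521e-01  9.54987112e-01 -1.16971569e-01]
 [ 0.00000000e+00  0.00000000e+00  0.00000000e+00  1.00000000e+00]]
```

View pics/wz.png

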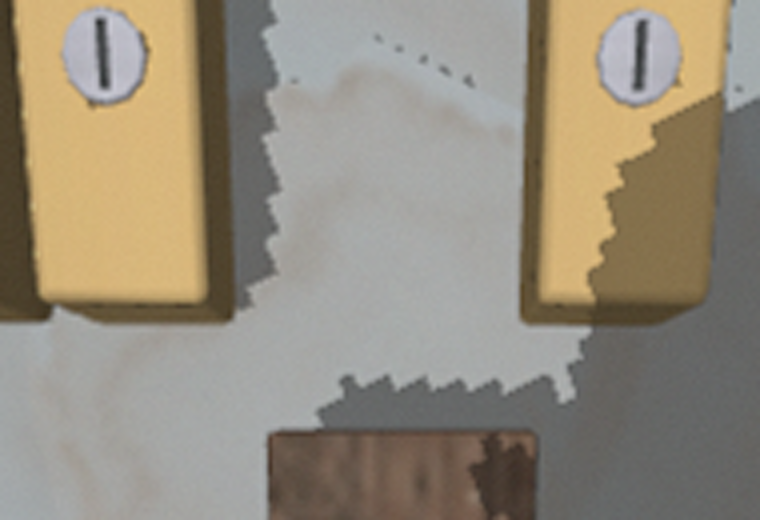

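```bash
cat >> h.py <<'E'
def wpx(uv,z,pos,rot):
    c=camera_params("wrist");T=c["tool_from_camera"];uv=np.atleast_2d(uv).astype(float)
    r=(np.c_[uv,np.ones(len(uv))]@np.linalg.inv(c["K"]).T)@T[:3,:3].T@rot.T
    p=pos+rot@T[:3,3];return p+r*((z-p[2])/r[:,2])[:,None]
E
python3 - <<'E'
from h import *
s=st()
f=lambda q:(np.array(q)+.5)/4-.5+np.array([220,0])
def loc(q,z):
    w=wpx(f(q),z,s["position"],s["tcp_rot"]);return w,np.c_[(w-M)@U,(w-M)@L].round(4)
for q,z in(([(41,303),(207,303),(538,305),(705,305)],.022),([(235,322),(521,322)],0),([(267,432),(538,432)],.028)):
    w,l=loc(q,z);print(w.round(4).tolist(),l.tolist())
print((s["position"]-M)@U,(s["position"]-M)@L, np.degrees(np.arctan2(s["tcp_rot"][1,1],s["tcp_rot"][0,1])))
E
```

```text
t 5.43 p [ 0.4846 -0.2127  0.0303] F [-0.23  0.58  3.57] gap 0.0273 gf 30.798922777175903
[[0.5836, -0.2118, 0.022], [0.5772, -0.2277, 0.022], [0.5642, -0.2592, 0.022], [0.5578, -0.2752, 0.022]] [[0.0015, 0.0383], [0.0015, 0.0212], [0.0013, -0.0129], [0.0013, -0.0301]]
[[0.5777, -0.2276, 0.0], [0.5647, -0.2599, 0.0]] [[0.002, 0.0215], [0.002, -0.0133]]
[[0.563, -0.2289, 0.028], [0.5527, -0.2543, 0.028]] [[-0.0112, 0.0148], [-0.0112, -0.0126]]
-0.08993536276110815 0.0004166319740576442 -111.9346784813823
```

The slot centre lies 3.0 mm left of the bar, so I correct for that and insert.

```bash
sed -i 's/^M=.*/M=np.array([.5678,-.2468,0])+.0015*U+.003*L/' h.py
python3 - <<'E'
from h import *
s=st();z=s["position"][2]+.0005
x=(s["position"]-M)@U
move_l(at(x,.0004,z),R(-112),feed=.05)
print(move_l(at(x+.030,.0004,z),feed=.05,until_force=6));st()
print(move_l(at(x+.069,.0004,z),feed=.05,until_force=6));s=st()
print((s["position"]-M)@U,(s["position"]-M)@L)
shot("wrist","ins")
E
```

```text
t 5.43 p [ 0.4846 -0.2127  0.0303] F [-0.23  0.58  3.57] gap 0.0273 gf 30.798922777175903
False
t 6.43 p [ 0.5132 -0.2211  0.0306] F [ 0.07 -0.14 -0.93] gap 0.0278 gf 30.13063609600067
False
t 7.37 p [ 0.5492 -0.2356  0.0306] F [ 0.4   1.07 -0.4 ] gap 0.0274 gf 30.130897164344788
-0.02289002018586666 0.0004165851445269795
```

View pics/ins.png

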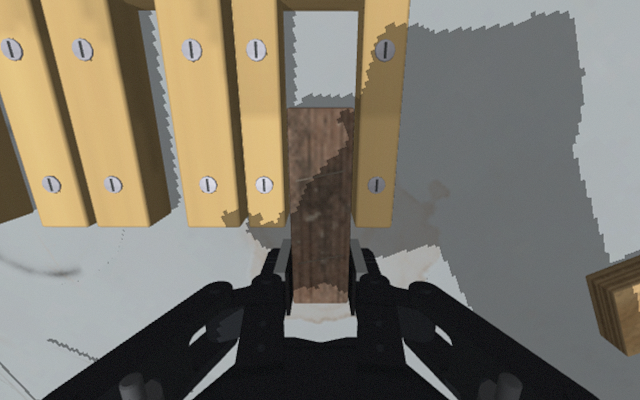

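Bar is cleanly in the wide slot, square and centred (cols 288–353), about 56 mm inserted. Now I release and push from behind with closed fingers.

Run:
```python
from h import *
command_gripper(.05)
move_l(at(-.0229,.0004,.085),feed=.2)
move_l(at(-.070,.0004,.085),feed=.2)
command_gripper(0.0)
print(move_l(at(-.070,.0004,.033),feed=.1,until_force=8));st()
print(move_l(at(-.0165,.0004,.033),feed=.06,until_force=8));s=st();print((s["position"]-M)@U)
move_l(at(-.05,.0004,.033),feed=.15)
move_l(at(-.05,.0004,.10),feed=.2)
command_gripper(.085)
t=np.array([.449,-.406,.13]);movep(t-U*.0,R(-85.2));s=st()
np.savez("pics/wt.npz",pos=s["position"],rot=s["tcp_rot"]);shot("wrist","wt");shot("top","t2",(220,400,95,245),4.4)
```

```text
False
t 9.78 p [ 0.5058 -0.2181  0.0331] F [-0.08 -0.6   0.18] gap 0.0003 gf 0.0
False
t 10.82 p [ 0.5549 -0.2379  0.0329] F [-0.76  0.63 -0.2 ] gap -0.0002 gf 0.0
-0.016813886320472378
t 13.27 p [ 0.4497 -0.4047  0.1298] F [ 0.11  0.2  -0.25] gap 0.0848 gf 0.0
```

View pics/wt.png

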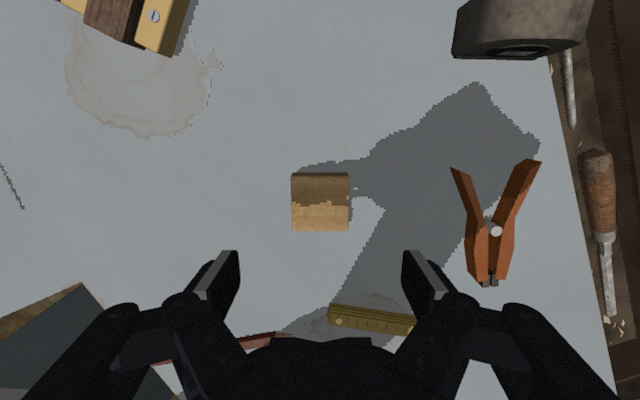

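Tile square in view: corners about (291,174), (349,173), (349,231), (292,231); the spacer end is nearly flush with the mouth.

Run:
```python
from h import *
s=np.load("pics/wt.npz");w=wpx([(291,174),(349,173),(349,231),(292,231)],.018,s["pos"],s["rot"])
print(w.round(4),w.mean(0)); v=w[1]-w[0]+w[2]-w[3];print(np.degrees(np.arctan2(v[1],v[0])),np.linalg.norm(w-np.roll(w,-1,0),axis=1))
e=np.array([(135,43),(163,54)]);b=wpx([(93,27),(135,43)],.028,s["pos"],s["rot"]);print("spacer tail approx",(b-M)@U,(b-M)@L)
```

```text
[[ 0.4761 -0.3776  0.018 ]
 [ 0.4809 -0.4257  0.018 ]
 [ 0.4289 -0.4316  0.018 ]
 [ 0.4247 -0.3812  0.018 ]] [ 0.45266223 -0.40402667  0.018     ]
-84.71666295709774 [0.04828327 0.0523194  0.05057356 0.05146885]
spacer tail approx [-0.00327381  0.00011428] [ 0.00649717 -0.02203383]
```

Run:
```python
from h import *
t=np.array([.4515,-.4045,0])
move_l(t+[0,0,.10],R(-85),feed=.2)
print(move_l(t+[0,0,.0285],feed=.1,until_force=8));st()
command_gripper(.04,60);s=st();z=s["position"][2]
move_l(t+[0,0,.060],feed=.15);st()
movep(at(-.065,.0004,.060),R(-112))
print(move_l(at(-.065,.0004,z+.0003),feed=.05,until_force=4));s=st()
np.savez("pics/wp.npz",pos=s["position"],rot=s["tcp_rot"]);shot("wrist","wp",(200,440,20,260),2.5)
```

```text
False
t 14.53 p [ 0.4519 -0.4048  0.029 ] F [0.67 0.08 0.11] gap 0.085 gf 0.0
t 14.96 p [ 0.4521 -0.405   0.0295] F [-0.28  0.38  5.64] gap 0.0486 gf 63.387125730514526
t 15.32 p [ 0.4516 -0.4046  0.0602] F [-0.07 -0.07 -0.82] gap 0.0483 gf 62.7398943901062
True
t 16.71 p [ 0.5093 -0.22    0.0295] F [-0.41  0.13  4.92] gap 0.0478 gf 63.28960418701172
```

View pics/wp.png

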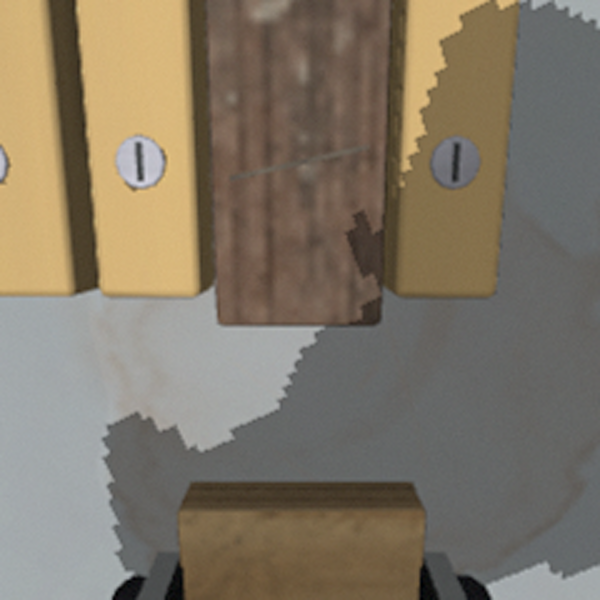

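Tile is square to the face; slot mouth centre is at col ≈298.5 versus tile ≈303 in the crop (≈0.7 mm), spacer protruding ~4 mm. Correct by 0.7 mm and press.

Run:
```python
from h import *
s=sense();z=s["position"][2];y=.0011;f0=s["wrist_force"]
zc=z+.0003
move_l(at(-.060,y,zc),R(-112),feed=.05);s=st()
print(move_l(at(-.015,y,zc),feed=.03,until_force=5))
s=st();x=(s["position"]-M)@U;print("x",x,(s["position"]-M)@L)
c=x
for i in range(30):
    sleep(.2);F=np.mean([-sense()["wrist_force"]@U for _ in range(5)])
    if abs(F-10)<.5: break
    c+=np.clip((10-F)*.00005,-.0003,.0003)
    move_l(at(c,y,zc),feed=.005)
print(i,F,c);sleep(1);s=st();print(-s["wrist_force"]@U,s["wrist_force"]@L,s["ft_torque"],(s["position"]-M)@U)
shot("wrist","fin",(200,440,20,260),2.5)
```

```text
t 17.03 p [ 0.5153 -0.2211  0.0295] F [1.12 0.7  0.42] gap 0.0483 gf 62.87086844444275
True
t 18.15 p [ 0.5483 -0.2345  0.0295] F [-1.48  0.79  4.01] gap 0.0483 gf 63.275442123413086
x -0.024147414022112196 0.0011101631429343162
21 9.907638641131149 -0.02129821575071863
t 29.02 p [ 0.5485 -0.2346  0.0295] F [-8.99  4.81  7.57] gap 0.048 gf 63.600744009017944
10.14114231918296 1.0950271848706845 [ 0.77112448  1.75391891 -0.07745453] -0.023980044445669122
```

View pics/fin.png

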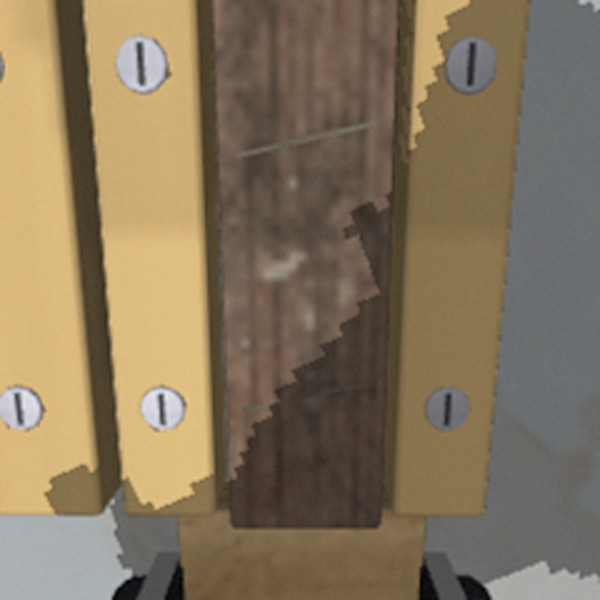

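Spacer tail at row ~527 and block edge at ~513 in the crop; I'll check by projection that the tail isn't protruding.

Run:
```python
from h import *
s=sense();f=lambda q:(np.array(q,float)+.5)/2.5-.5+np.array([200,20])
for q,z in(([(160,513),(440,513)],.022),([(235,527),(378,527)],.028)):
    w=wpx(f(q),z,s["position"],s["tcp_rot"]);print(z,((w-M)@U).round(4),((w-M)@L).round(4))
# previous picture
p=np.load("pics/wp.npz")
for q,z in(([(150,297),(450,297)],.022),([(220,325),(380,325)],.028),([(190,484),(415,484)],0),([(181,513),(425,513)],.018)):
    w=wpx(f(q),z,p["pos"],p["rot"]);print(z,((w-M)@U).round(4),((w-M)@L).round(4))
print("tcp",(p["pos"]-M)@U,"tcp tilt",s["tcp_rot"][:,2],np.degrees(np.arctan2(s["tcp_rot"][1,1],s["tcp_rot"][0,1])))
```

```text
0.022 [0.0015 0.0015] [ 0.0288 -0.0248]
0.028 [0.0013 0.0013] [ 0.0139 -0.0123]
0.022 [0.0003 0.0002] [ 0.0269 -0.0254]
0.028 [-0.0038 -0.0038] [ 0.0142 -0.0127]
0 [-0.0424 -0.0425] [ 0.0254 -0.0247]
0.018 [-0.0419 -0.042 ] [ 0.0244 -0.0239]
tcp -0.06579122644062183 tcp tilt [-0.00975165  0.00381602 -0.99994517] -112.0297370627997
```

The spacer tail is flush with the face (0.2 mm) and contact is rigid. The tool presses the bench with 7.6 N, though, so I'll relieve that and retune the push.

Run:
```python
from h import *
y=.0011;c=-.0213;z=.0295+.0003
def fs():
    sleep(.2);f=np.mean([sense()["wrist_force"] for _ in range(5)],0);return -f@U,f[2]
for i in range(25):
    F,Z=fs()
    if abs(F-10)<.5 and .3<Z<3: break
    c+=np.clip((10-F)*.0002,-.0005,.0005)
    if Z>3: z+=.0002
    elif Z<.3: z-=.0001
    move_l(at(c,y,z),feed=.01)
print(i,F,Z,c,z);sleep(1.5)
s=st();print(fs(),(s["position"]-M)@U,(s["position"]-M)@L,s["tcp_rot"][:,2])
shot("top","end",(220,430,95,255),3.7)
```

```text
10 10.360097004127407 2.9367204093377737 -0.019693146265680854 0.03119999999999999
t 35.27 p [ 0.5487 -0.2346  0.0298] F [-9.34  4.35  2.85] gap 0.0481 gf 63.03142547607422
(np.float64(9.978497253628891), np.float64(2.9898029201766807)) -0.023823082429256404 0.0011466616280486567 [-0.01275015  0.00510118 -0.9999057 ]
```

```bash
python3 -c "
from h import *
st();print(finish_job())"
```

```text
t 35.52 p [ 0.5486 -0.2346  0.0297] F [-8.06  3.62  2.73] gap 0.0484 gf 63.031296730041504
the job is handed in; nothing more can be done
None
```

The spacer is fully inside the wide slot, its end flush with the face to about 0.2 mm. The tile is centred over the mouth and still gripped; the push averaged 10 N just before hand-in, with a last single reading of about 9 N. I handed in at 35.5 s, but I viewed 11 pictures against the limit of 10.

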